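# Push the slide rack past the sprung gate into the drying bay

### The arm

A 6-joint arm with a two-finger parallel gripper is mounted at the origin on a cart in front of the work surface, level with it; the furniture and walls round the work are solid. World frame = base frame: x ahead of the robot, y to its left, z up, the work surface at z = 0. Lengths are in m, angles in rad, forces in N, time in s.
With the tool pointing down it reaches from about 0.325 to 0.85 m from the base axis. Payload 4.4 kg.
Tool frame: the origin (TCP) lies midway between the tips of the shut fingers; the grasp point (between the pads) lies 19 mm behind it; y points along the fingers, x is the direction in which the jaws open and shut, and the axes are right-handed (so a half turn about y gives the same grasp; the last joint's range is limited). The gripper opens to 94 mm and grips with 3 to 60 N. Pads are 16 mm wide; open, the fingers measure 119 mm over their backs; the gripper's body (75 mm by 177 mm) begins 78 mm behind the grasp point.
Start: joints at [1.151, 0.207, 1.542, -0, 1.393, -0.15], TCP at [0.153, 0.554, 0.205] pointing down, gripper open.
Joint ranges: [-2.73, 2.73], [-0.86, 2.22], [0.23, 2.46], [-1.11, 4.25], [0.08, 2.63], [-2.82, 2.82]. Speed limits (rad/s): [2.79, 2.79, 3.14, 3.14, 3.14, 3.14].

### API

Orientations are given as [roll, pitch, yaw] about the fixed x, y, z axes, in that order (R = Rz(yaw) Ry(pitch) Rx(roll)).
In Python, from rig import manip, vision gives the robot as it stands.
- The arm moves only by the tool send_rows, never from a script. Its argument "deltas" is a list of rows, each a list of 6 numbers: the shift along the tool's x, y, z in m, then the turn, a rotation vector about the tool's x, y, z in degrees. A call has exactly 10 rows; each row is the pose to reach, as a shift and turn from the pose commanded when the call began, along the tool's axes at that moment; what a row does not reach only later rows make up. A row lasts 1/10 s, in which the tool goes at most 50 mm and 8.59 degrees, less where a joint would pass 70% of its speed; a pose out of reach is approached as far as the arm can. A call with a gripper value outside its range is refused whole. "jaw" is the closure, from 0 (fully open) to 1 (shut), set as the call begins (left out, the last holds). The fingers move at their own pace and stop on an object; the grip force is fixed at half the most. Time passes only in rows, so rows that repeat a pose let the fingers close, or fill a call up. It gives the time, the measured TCP pose, the force and the opening at its end, in the units of the state.
- manip.get_obs(): the state, without advancing time (a new reading comes with each control period).
- vision.camera(name): name is "side" or "top"; returns the picture (400x640x3 uint8, red, green, blue); there is no depth.
- vision.calibration(name): a dict with "fx", "fy", "cx", "cy" (pixels), "rvec" (rotation vector, rad) and "tvec" (3), from world to camera coordinates, as OpenCV has them. Camera axes: x right, y down, z forward; pixel columns grow to the right and rows downward; lengths in m; the calibration is good to about 2 mm. A picture is of the moment at which its call begins. calibration takes no time and is no camera call.
- manip.finish_job(): hands the job in, once; it reports no verdict.
The state is a dict: "t": time; "joint_positions": joint angles; "joint_velocities": joint speeds; "joint_efforts": joint torques, N m; "eef_pos": TCP position; "orientation": TCP orientation; "ft_force": force on the tool from outside, world axes, zero at the start; "ft_torque": the same for the moment, N m; "grip_width": finger opening in m.
Only numpy, scipy, OpenCV 4.12 (cv2) and the standard library are available. Lean on these libraries where they do the work, as an engineer would, in place of code of your own. Each camera call takes 0.05 s, during which the arm holds its last target. There are 200 camera calls.

### The job

Load the rack of glass slides into the closed end of the chute: with one fingertip press the long bar beside the chute down so that the hinged gate sinks below the chute floor, and hold it there while the other finger pushes the rack along the chute over the gate, until the rack stands against the end stop. Then take the hand away so that the gate springs up behind the rack. The rack is only pushed, never gripped, lifted or tipped, and the bottles, dish, timer and marker round the chute stay where they are.

Things in the scene. Friction and masses are not known exactly. Their poses are not given: they have to be found in the camera images.
- chute: Aluminium chute fixed on the desk: flat floor 66 mm above the desk, 62 mm wide between 5 mm walls that rise 15 mm above it. Origin on the desk under the gate, on the centre line; y runs along the chute to the end stop, x across it, z up. The floor's open end is at y = -180 mm. The gate's hinge bracket stands outside the +x wall (x 46 to 77 mm, 89 mm high), the press bar outside the -x wall.
- gate (a joint): Hinge of the sprung steel gate, rad. 0 = shut: a 6 mm thick tongue stands 10 to 24 mm up out of the floor at y = 0 and blocks the rack. It grows to at most 0.42 as the press bar goes down; above 0.30 the tongue is below the floor. The pin lies along the chute at x = +56 mm, 80 mm above the desk. A spring shuts it: 3 N at the bar at first, 5 N when down.
- bar_top (a point): Centre of the top of the press bar, one piece with the gate: flat steel, 36 x 215 mm, along the chute. Gate shut: its top is 46 mm above the chute floor, at chute x -74 to -38, y -170 to +45 mm. Pressed, it tilts with the gate and shifts 4 mm outwards. A fingertip on its middle line (x -56) at 2 to 9 mm above the floor opens the gate enough. A fingertip may press anywhere and slide along it.
- gate_slot (a point): Point on the chute floor at the gate, on the centre line (the chute's y = 0); axes as the chute's.
- end_stop (a point): Foot of the end stop's face, on the centre line of the chute floor (the chute's y = +105 mm); the stop rises 46 mm above the floor; axes as the chute's.
- slide_rack: Loose white rack with six upright glass slides: 56 mm wide (x), 86 mm long (y), 40 mm tall, about 0.25 kg, in the chute before the gate, 3 mm clear of each wall. Origin at the centre of its underside; y points to the end stop, z up. Its end plates are flat and full size. Against the end stop its origin is at the chute's y = +62 mm and its rear end at +19 mm, clear of the gate.
- rack_rear (a point): Middle of the rack's rear end face (to be pushed), 20 mm above its underside.
- bottle_a: Brown dropper bottle, 30 mm wide, 74 mm tall, behind the chute; a bystander. Origin under its centre.
- bottle_b: Second brown dropper bottle of the same size beside it; a bystander. Origin under its centre.
- dish: Round dish with lid, 64 mm wide, 13 mm high, behind the chute; a bystander. Origin under its centre.
- timer: White timer, 64 x 64 x 19 mm, in front of the chute; a bystander. Origin under its centre.
- marker: Marker pen, 132 mm long, 12 mm thick, lying beyond the chute's open end; a bystander. Origin under its centre.
Things that resemble listed ones, but are neither listed nor needed, are in the scene too. Leave any yellow look-alike of the slide_rack alone.

How it is judged:
By the outcome, as a careful person would: the job done as asked, in the order asked, and still so for the second after the job is handed in, with the robot touching nothing.
It also fails if it takes over 40 s, if anything falls off the work surface, if the arm or the gripper's body presses on something with over 40 N, if the wrist force passes 120 N, or if a joint passes its speed limit or range.

## Working session

There is one attempt and no reset: what is moved stays moved. The work goes in short steps, Python scripts to look and compute and a tool call to move; the robot and the scene stay as the last step left them, time stands still between calls to the robot, and variables do not carry over. Pictures are saved under pics/ and viewed, about 8 in all and at most 12, crops included, and the job is handed in when it is done.

Besides the shell and the picture viewer there is one more tool, called after "Request:" as name([rows], argument=value, ...), one row to a line, values as JSON. send_rows: Moves the arm, as the interface text tells. Its arguments: {"type":"object","properties":{"deltas":{"type":"array"},"jaw":{"type":"number"}},"required":["deltas"]}

```bash
mkdir -p pics
cat > h.py <<'E'
import numpy as np,cv2
from rig import manip,vision
def cal(n):
    c=vision.calibration(n);K=np.array([[c['fx'],0,c['cx']],[0,c['fy'],c['cy']],[0,0,1]]);return K,np.array(c['rvec'],float),np.array(c['tvec'],float)
def back(n,uv,z):
    K,r,t=cal(n);R=cv2.Rodrigues(r)[0];d=R.T@np.linalg.inv(K)@np.array([*uv,1.]);o=-R.T@t.ravel();return o+d*(z-o[2])/d[2]
def proj(n,P):
    K,r,t=cal(n);return cv2.projectPoints(np.array(P,float).reshape(-1,1,3),r,t,K,None)[0].reshape(-1,2)
def snap(n,f,crop=None,s=1):
    im=vision.camera(n)[:,:,::-1]
    if crop: x0,y0,x1,y1=crop;im=im[y0:y1,x0:x1]
    im=cv2.resize(im,None,fx=s,fy=s,interpolation=cv2.INTER_CUBIC);cv2.imwrite('pics/'+f,im)
E
python3 - <<'E'
from h import *
a=vision.camera('top');b=vision.camera('side')
cv2.imwrite('pics/top0.png',a[:,:,::-1]);cv2.imwrite('pics/side0.png',b[:,:,::-1])
for n in('top','side'):
    K,r,t=cal(n);print(n,K[0,0],(-cv2.Rodrigues(r)[0].T@t.ravel()).round(3))
print(manip.get_obs())
E
```

```text
top 434.2274012247943 [ 0.412 -0.027  0.982]
side 479.42081654603373 [ 0.705 -0.539  1.   ]
{'t': 0.1, 'joint_positions': array([ 1.15148056e+00,  2.07338632e-01,  1.54277970e+00, -9.11003096e-06,
        1.39349357e+00, -1.50507304e-01]), 'joint_velocities': array([-1.79215803e-04, -3.64680448e-03, -1.92673878e-03, -4.70133520e-05,
        1.06564658e-03, -1.30720955e-05]), 'joint_efforts': array([-4.52148997e-04, -3.71865463e+01, -2.82291770e+01,  6.99751801e-02,
        3.11165862e-02, -4.99043836e-05]), 'eef_pos': array([0.15243366, 0.55368511, 0.20441962]), 'orientation': array([-1.57050242,  0.00199776,  1.30198977]), 'ft_force': array([-0.06480577,  0.18419231, -0.3139168 ]), 'ft_torque': array([ 0.01311985, -0.01119765,  0.01002589]), 'grip_width': 0.0941132579907753}
```

View pics/top0.png

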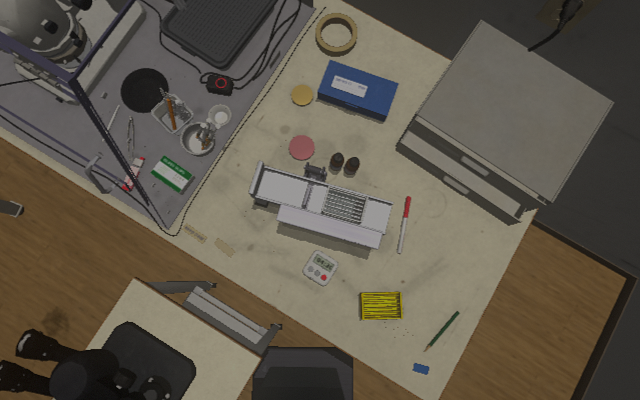

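View pics/side0.png

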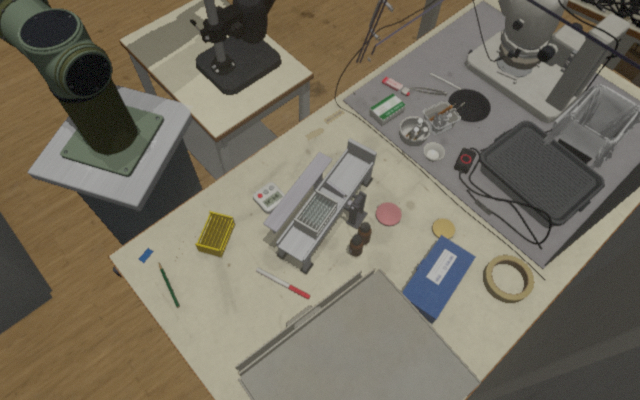

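Top view: chute from the end stop (~255,180) to the open end (~388,220), the white rack at (345,205), the bar on the lower side (330,227), the bracket at (316,172). The yellow look-alike is at (380,305). The rack in the chute is the one to push. I'll enlarge both views to measure.

Run:
```python
from h import *
a=cv2.imread('pics/top0.png')[150:270,240:400];b=cv2.imread('pics/side0.png')[130:280,250:390]
cv2.imwrite('pics/topc.png',cv2.resize(a,None,fx=5,fy=5,interpolation=cv2.INTER_CUBIC))
cv2.imwrite('pics/sidec.png',cv2.resize(b,None,fx=4,fy=4,interpolation=cv2.INTER_CUBIC))
print(proj('top',[[0,0,0],[.4,0,0],[.4,.1,0],[.4,0,.1]]).round(0))
```

```text
[[294. 482.]
 [299. 285.]
 [254. 284.]
 [298. 285.]]
```

View pics/topc.png

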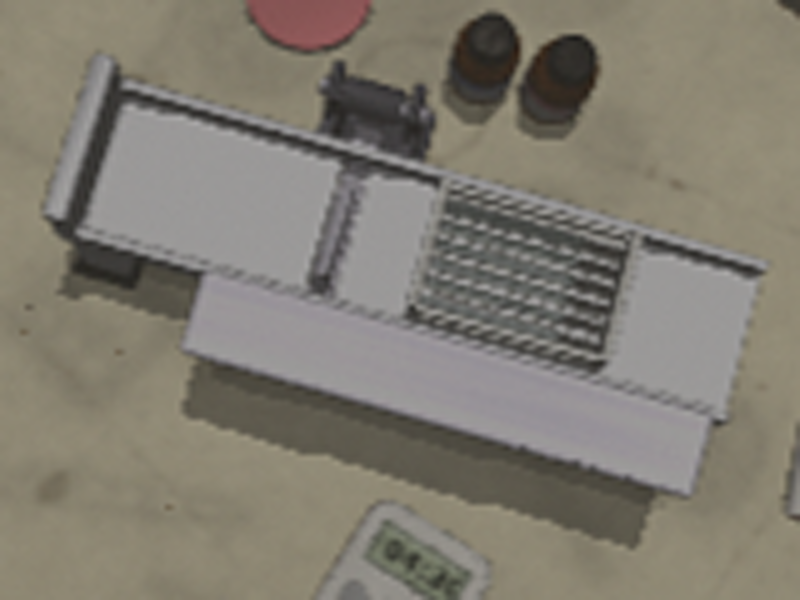

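View pics/sidec.png

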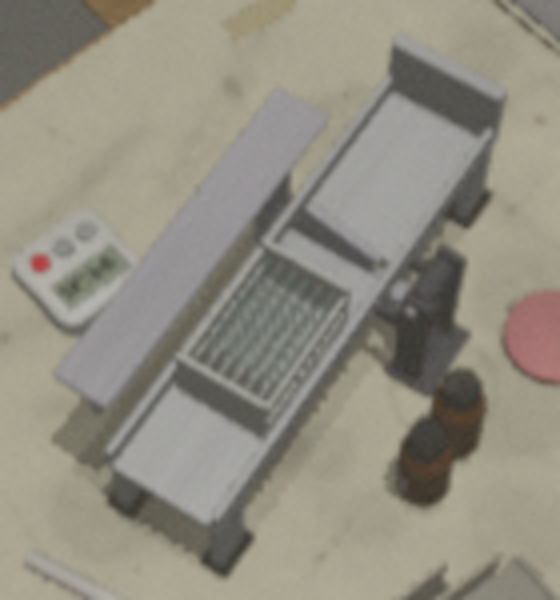

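Top crop (5x): bar corners (205,275), (185,350), (690,495), (712,420). Rack top corners (445,180), (632,232), (605,372), (408,318), and gate at x≈335. Side crop (4x): bar corners (280,90), (328,117), (57,375), (100,402), and rack (270,240), (350,290), (183,357), (270,405). I'll fit the poses from these.

```bash
cat > fit.py <<'E'
from h import *
from scipy.optimize import least_squares
T=lambda p:np.array(p)/5+[240,150]-.4
S=lambda p:np.array(p)/4+[250,130]-.375
def fit(mt,it,ms,is_,x0):
    mt,ms=np.array(mt,float),np.array(ms,float)
    def w(m,p): c,s=np.cos(p[2]),np.sin(p[2]);return np.c_[p[0]+c*m[:,0]-s*m[:,1],p[1]+s*m[:,0]+c*m[:,1],m[:,2]]
    def res(p,a=1,b=1): return np.r_[(proj('top',w(mt,p))-T(it)).ravel()*a,(proj('side',w(ms,p))-S(is_)).ravel()*b]
    for a,b in((1,1),(1,0),(0,1)):
        r=least_squares(res,x0,args=(a,b),x_scale=[.01,.01,.05]);print(r.x.round(4),np.abs(r.fun).max().round(2))
        if a and b:best=r.x;print(np.round(r.fun.reshape(-1,2),1).tolist())
    return best
B=[[-.038,.045,.112],[-.074,.045,.112],[-.074,-.170,.112],[-.038,-.170,.112]]
extra=[[.036,-.18,.081]]
c=fit(B+extra,[(205,275),(185,350),(690,495),(712,420),(765,265)],B,[(328,117),(280,90),(57,375),(100,402)],[.5,-.05,1.3])
R=[[.028,.043,.106],[.028,-.043,.106],[-.028,-.043,.106],[-.028,.043,.106]]
r=fit(R,[(445,180),(632,232),(605,372),(408,318)],R,[(350,290),(270,405),(183,357),(270,240)],[.5,-.08,1.3])
d=r[:2]-c[:2];cc,s=np.cos(c[2]),np.sin(c[2]);print('rack in chute',cc*d[0]+s*d[1],-s*d[0]+cc*d[1])
E
python3 fit.py
```

```text
[ 0.5892 -0.0138 -0.2671] 2.83
[[-0.7, -1.9], [-2.0, -0.0], [-0.2, 1.1], [-0.0, -1.1], [0.5, -0.7], [0.2, 0.1], [-1.3, -0.6], [-2.8, 0.0], [0.7, 2.1]]
[ 0.5879 -0.0146 -0.2624] 1.5
[ 0.5906 -0.0124 -0.2702] 2.07
[ 0.5677 -0.0905 -0.2463] 2.72
[[-1.7, -0.9], [1.3, -0.6], [0.0, -2.5], [-1.3, -2.7], [-0.2, -1.0], [-1.7, 1.2], [-2.7, 0.1], [-2.4, -0.8]]
[ 0.5642 -0.0914 -0.2412] 1.67
[ 0.5713 -0.0896 -0.2537] 1.64
rack in chute -0.0005125989774007154 -0.07967658234902333
```

```bash
python3 - <<'E'
from h import *
def tri(a,b):
    P=[]
    for n in('top','side'):
        K,r,t=cal(n);P.append(K@np.c_[cv2.Rodrigues(r)[0],t.ravel()])
    X=cv2.triangulatePoints(P[0],P[1],np.array(a,float).reshape(2,1),np.array(b,float).reshape(2,1)).ravel();return (X[:3]/X[3]).round(3)
print('table corner',tri((262,350),(210,130)),tri((135,280),(310,75)))
print('frame foot',tri((172,235),(340,97)))
print('scope base front',tri((190,385),(215,88)),tri((195,355),(275,50)))
for z in(.2,.3,.5):print(proj('top',[[.153,.554,z]]).round(),proj('side',[[.153,.554,z]]).round())
for z in(0,.2,.4):print(z,back('top',(172,235),z).round(3),back('top',(70,75),z).round(3),back('side',(360,45),z).round(3),back('top',(195,375),z).round(3))
E
python3 -c "
from h import *
a=vision.camera('side')[:150,120:450,::-1];b=vision.camera('top')[:,:300,::-1]
a=cv2.resize(a,None,fx=1.7,fy=1.7);cv2.imwrite('pics/l1.png',np.hstack([cv2.copyMakeBorder(a,0,400-a.shape[0],0,0,0),np.zeros((400,1,3),np.uint8)]) );cv2.imwrite('pics/l2.png',b)
p=cv2.imread('pics/l1.png');q=np.hstack([b,cv2.resize(a,(480,218)) if 0 else cv2.copyMakeBorder(cv2.resize(a,(480,218)),0,182,0,0,0)]);cv2.imwrite('pics/left.png',q)"
```

```text
table corner [0.26  0.063 0.063] [ 0.405  0.365 -0.005]
frame foot [0.509 0.283 0.029]
scope base front [0.188 0.221 0.018] [0.337 0.181 0.237]
[[-43. 432.]] [[243. -52.]]
[[-99. 456.]] [[238. -89.]]
[[-290.  538.]] [[ 226. -184.]]
0 [0.505 0.289 0.   ] [0.885 0.561 0.   ] [0.507 0.518 0.   ] [0.206 0.218 0.   ]
0.2 [0.486 0.224 0.2  ] [0.789 0.441 0.2  ] [0.547 0.307 0.2  ] [0.248 0.168 0.2  ]
0.4 [0.467 0.16  0.4  ] [0.692 0.321 0.4  ] [0.586 0.096 0.4  ] [0.29  0.118 0.4  ]
```

View pics/left.png

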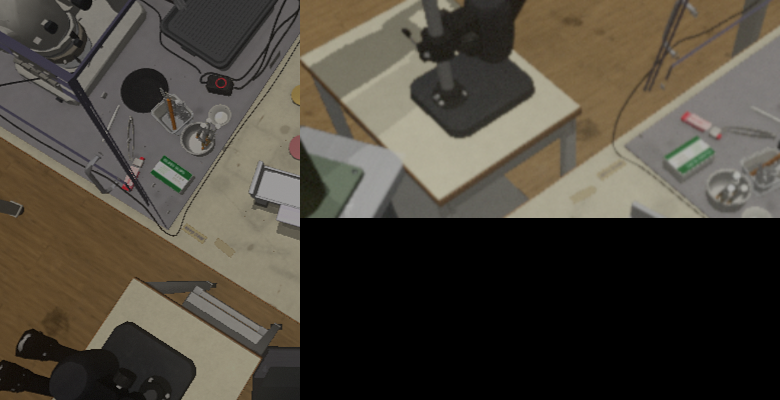

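Run:
```python
from h import *
P=back('side',(221,67),0);print('pillar foot',P.round(3))
for u in((175,54),(193,84),(280,60),(218,45)):print('base',u,back('side',u,0.02).round(3))
for u in((125,322),(195,362),(185,400)):print('baseT',u,back('top',u,0.02).round(3))
for z in(0,.1,.2,.3,.4,.5):print(z,proj('top',[[P[0],P[1],z],[.505,.289,z]]).round().tolist(),proj('side',[[P[0],P[1],z],[.505,.289,z]]).round().tolist())
for z in (.1,.2,.3,.4):print(z,'headT',back('top',(75,375),z).round(3),'eyeT',back('top',(20,343),z).round(3),back('top',(5,380),z).round(3),'headS',back('side',(260,35),z).round(3), 'frame',back('top',(72,78),z).round(3))
```

```text
pillar foot [0.161 0.309 0.   ]
base (175, 54) [0.031 0.296 0.02 ]
base (193, 84) [0.125 0.212 0.02 ]
base (280, 60) [0.316 0.369 0.02 ]
base (218, 45) [0.13  0.367 0.02 ]
baseT (125, 322) [0.316 0.368 0.02 ]
baseT (195, 362) [0.237 0.214 0.02 ]
baseT (185, 400) [0.161 0.23  0.02 ]
0 [[150.0, 397.0], [172.0, 235.0]] [[221.0, 67.0], [336.0, 103.0]]
0.1 [[131.0, 411.0], [156.0, 230.0]] [[215.0, 39.0], [338.0, 77.0]]
0.2 [[106.0, 429.0], [137.0, 224.0]] [[208.0, 8.0], [341.0, 46.0]]
0.3 [[74.0, 453.0], [112.0, 216.0]] [[200.0, -29.0], [343.0, 10.0]]
0.4 [[29.0, 485.0], [78.0, 205.0]] [[190.0, -73.0], [346.0, -32.0]]
0.5 [[-36.0, 532.0], [31.0, 190.0]] [[178.0, -124.0], [350.0, -83.0]]
0.1 headT [0.224 0.421 0.1  ] eyeT [0.281 0.534 0.1  ] [0.213 0.553 0.1  ] headS [0.267 0.363 0.1  ] frame [0.83  0.496 0.1  ]
0.2 headT [0.245 0.371 0.2  ] eyeT [0.296 0.47  0.2  ] [0.236 0.487 0.2  ] headS [0.315 0.263 0.2  ] frame [0.783 0.437 0.2  ]
0.3 headT [0.267 0.32  0.3  ] eyeT [0.311 0.406 0.3  ] [0.258 0.421 0.3  ] headS [0.364 0.162 0.3  ] frame [0.735 0.377 0.3  ]
0.4 headT [0.288 0.269 0.4  ] eyeT [0.326 0.343 0.4  ] [0.281 0.356 0.4  ] headS [0.413 0.062 0.4  ] frame [0.688 0.318 0.4  ]
```

The small cart on the left carries a microscope at about (0.25, 0.33), roughly 0.3 m tall, which stands between the start pose and the chute. I'll lift well above it before swinging over.

Request:
send_rows([
  [0,-0.03,0,0,0,0],
  [0,-0.06,0,0,0,0],
  [0,-0.09,0,0,0,0],
  [0,-0.12,0,0,0,0],
  [0,-0.15,0,0,0,0],
  [0,-0.18,0,0,0,0],
  [0,-0.21,0,0,0,0],
  [0,-0.24,0,0,0,0],
  [0,-0.27,0,0,0,0],
  [0,-0.29,0,0,0,0],
], jaw=0.5)

```text
t: 1.2
eef_pos: [0.1528, 0.5545, 0.4979]
orientation: [-1.571, -0.003, 1.302]
ft_force: [-0.2, 0.1, 0.2]
grip_width: 0.0469
```

Request:
send_rows([
  [-0.028,0,-0.038,0,8,0],
  [-0.056,0,-0.077,0,16,0],
  [-0.085,0,-0.115,0,24,0],
  [-0.113,0,-0.153,0,32,0],
  [-0.141,0,-0.192,0,40,0],
  [-0.169,0,-0.23,0,48,0],
  [-0.206,0,-0.255,0,56,0],
  [-0.244,0,-0.281,0,64,0],
  [-0.281,0,-0.306,0,72,0],
  [-0.319,0,-0.331,0,80,0],
])

```text
t: 2.2
eef_pos: [0.3872, 0.1572, 0.4953]
orientation: [-1.571, -0.0, -0.1]
ft_force: [1.1, -0.5, 0.5]
grip_width: 0.0467
```

```bash
cat > go.py <<'E'
from h import *
from scipy.spatial.transform import Rotation as Ro
C=np.array([.589,-.0138]);YAW=-.2605
def tgt(cx,cy,z):
    c,s=np.cos(YAW),np.sin(YAW);return np.array([C[0]+c*cx-s*cy,C[1]+s*cx+c*cy,z])
def rep(cx,cy,z):
    o=manip.get_obs();R=Ro.from_euler('xyz',o['orientation']);p=o['eef_pos']
    W=Ro.from_euler('xyz',[-np.pi/2,0,YAW])
    d=p[:2]-C;c,s=np.cos(YAW),np.sin(YAW)
    print('chute TCP',np.round([c*d[0]+s*d[1],-s*d[0]+c*d[1],p[2]],4),'t',round(o['t'],2),'F',o['ft_force'].round(1))
    print('shift',R.inv().apply(tgt(cx,cy,z)-p).round(4),'turn',np.degrees((R.inv()*W).as_rotvec()).round(2),'q',o['joint_positions'].round(2))
E
python3 -c "
from go import *
rep(-.029,-.146,.25)"
```

```text
chute TCP [-0.239   0.1133  0.4953] t 2.2 F [ 1.1 -0.5  0.5]
shift [ 0.1658  0.2453 -0.2896] turn [-0.01  9.21  0.01] q [ 0.18 -0.19  1.36  0.    1.97  0.28]
```

Request:
send_rows([
  [0.017,0.02,-0.03,0,1,0],
  [0.034,0.045,-0.06,0,2,0],
  [0.052,0.07,-0.09,0,3,0],
  [0.07,0.1,-0.12,0,4,0],
  [0.088,0.13,-0.15,0,5,0],
  [0.106,0.16,-0.18,0,6,0],
  [0.124,0.19,-0.21,0,7,0],
  [0.142,0.22,-0.24,0,8,0],
  [0.156,0.245,-0.27,0,9,0],
  [0.166,0.27,-0.29,0,9.2,0],
])

```text
t: 3.2
eef_pos: [0.5252, -0.1474, 0.2238]
orientation: [-1.571, 0.001, -0.257]
ft_force: [-0.2, 0.3, 0.2]
grip_width: 0.0472
```

```bash
python3 -c "
from go import *
rep(-.029,-.146,.14)
for n in('top','side'):
    print(n,proj(n,[tgt(0,-.146,.14),tgt(-.058,-.146,.14),tgt(-.029,-.146,.225)]).round())
a=vision.camera('top')[150:270,280:420,::-1];b=vision.camera('side')[150:290,230:370,::-1]
f=lambda i:cv2.resize(i,(390,int(390*i.shape[0]/i.shape[1])),interpolation=cv2.INTER_CUBIC)
a,b=f(a),f(b);a=cv2.copyMakeBorder(a,0,b.shape[0]-a.shape[0],0,10,0);cv2.imwrite('pics/near1.png',np.hstack([a,b]))"
```

```text
chute TCP [-0.0273 -0.1456  0.2238] t 3.2 F [-0.2  0.3  0.2]
shift [-0.0017  0.0838 -0.0004] turn [ 0.01  0.22 -0.04] q [-0.43  0.13  1.59 -0.    1.42 -0.18]
top [[378. 209.]
 [370. 237.]
 [381. 217.]]
side [[297. 227.]
 [274. 213.]
 [283. 199.]]
```

View pics/near1.png

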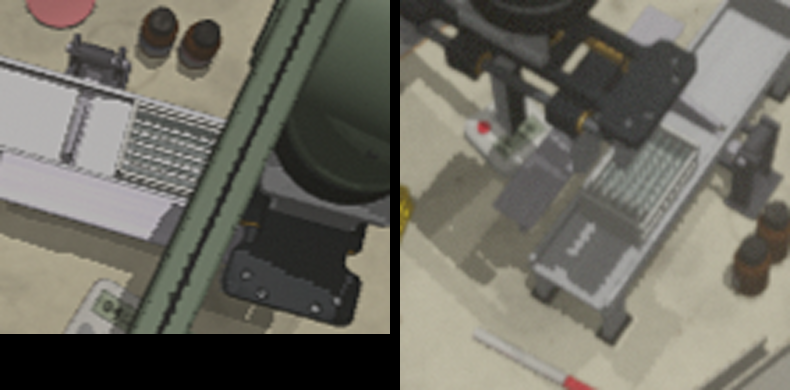

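Request:
send_rows([
  [0,0.012,0,0,0,0],
  [-0.001,0.024,0,0,0,0],
  [-0.001,0.036,0,0,0.2,0],
  [-0.001,0.048,0,0,0.2,0],
  [-0.001,0.06,0,0,0.2,0],
  [-0.001,0.072,0,0,0.2,0],
  [-0.001,0.084,0,0,0.2,0],
  [-0.001,0.095,0,0,0.2,0],
  [-0.001,0.1,0,0,0.2,0],
  [-0.001,0.1,0,0,0.2,0],
])

```text
t: 4.3
eef_pos: [0.5234, -0.1449, 0.1243]
orientation: [-1.57, 0.002, -0.258]
ft_force: [-0.4, 0.1, 0.0]
grip_width: 0.0467
```

```bash
python3 -c "
from go import *
rep(-.029,-.146,.072)
P=[tgt(0,-.146,.124),tgt(-.058,-.146,.124),tgt(0,-.123,.106),tgt(-.056,-.146,.112),tgt(0,-.123,.066)]
print(((proj('side',P)-[240,160])*5).round())
snap('side','near2.png',(240,160,370,270),5)"
```

```text
chute TCP [-0.0296 -0.1436  0.1243] t 4.3 F [-0.4  0.1  0. ]
shift [ 0.0007  0.0523 -0.0024] turn [-0.02  0.12 -0.12] q [-0.43  0.22  1.7   0.    1.22 -0.17]
[[288. 352.]
 [170. 281.]
 [320. 328.]
 [176. 297.]
 [321. 369.]]
```

View pics/near2.png

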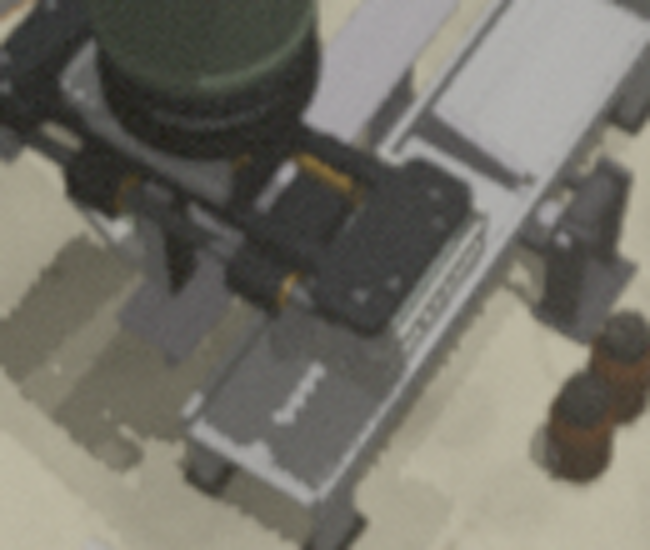

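The left fingertip is above the bar's middle line, at (178,292) against a predicted (170,281). The other finger should be about 12 mm behind the rack's rear face. I'll back off 6 mm for margin, then press down.

Request:
send_rows([
  [0,0,-0.004,0,0,0],
  [0,0,-0.006,0,0,0],
  [0,0.008,-0.006,0,0,0],
  [0,0.016,-0.006,0,0,0],
  [0,0.024,-0.006,0,0,0],
  [0,0.032,-0.006,0,0,0],
  [0,0.04,-0.006,0,0,0],
  [0,0.048,-0.006,0,0,0],
  [0,0.053,-0.006,0,0,0],
  [0,0.053,-0.006,0,0,0],
])

```text
t: 5.35
eef_pos: [0.5213, -0.1505, 0.0712]
orientation: [-1.57, 0.003, -0.258]
ft_force: [-5.2, 1.0, 4.3]
grip_width: 0.0471
```

```bash
python3 -c "
from go import *
rep(-.029,.011,.071)
P=[tgt(0,-.15,.071),tgt(-.058,-.15,.071),tgt(0,-.123,.106)]
print(((proj('side',P)-[240,160])*5).round())
snap('side','near3.png',(240,160,370,270),5)"
```

```text
chute TCP [-0.0302 -0.1495  0.0712] t 5.35 F [-5.2  1.   4.3]
shift [0.0016 0.0002 0.1605] turn [-0.02  0.13 -0.19] q [-0.44  0.29  1.74 -0.    1.12 -0.18]
[[285. 413.]
 [173. 344.]
 [320. 328.]]
```

View pics/near3.png

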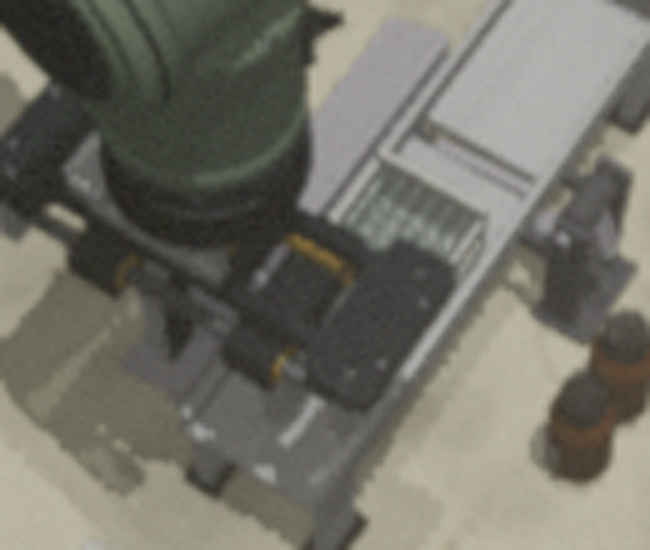

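The bar is down and the tongue has sunk: the slot at (480,165) is open and fz is about 4 N. The pusher is behind the rack, so I'll push.

Request:
send_rows([
  [0,0,0.006,0,0,0],
  [0,0,0.012,0,0,0],
  [0,0,0.018,0,0,0],
  [0,0,0.025,0,0,0],
  [0,0,0.033,0,0,0],
  [0,0,0.041,0,0,0],
  [0,0,0.049,0,0,0],
  [0,0,0.057,0,0,0],
  [0,0,0.065,0,0,0],
  [0,0,0.073,0,0,0],
])

```text
t: 6.4
eef_pos: [0.5425, -0.0808, 0.0735]
orientation: [-1.572, -0.003, -0.258]
ft_force: [-2.9, -4.7, 6.3]
grip_width: 0.0471
```

```bash
python3 -c "
from go import *
rep(-.029,.011,.071)
snap('side','near4.png',(240,130,400,270),4)"
```

```text
chute TCP [-0.0276 -0.0767  0.0735] t 6.4 F [-2.9 -4.7  6.3]
shift [-0.0012  0.0024  0.0878] turn [0.08 0.14 0.18] q [-0.3   0.3   1.73 -0.    1.12 -0.05]
```

View pics/near4.png

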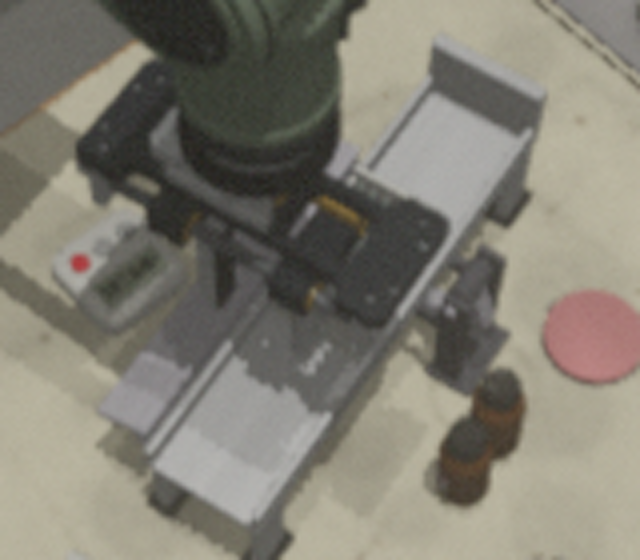

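The rack is moving, with its front edge (375,185) now beyond the gate. I'll lower by 2 mm and keep going.

Request:
send_rows([
  [0,0.002,0.006,0,0,0],
  [0,0.002,0.014,0,0,0],
  [-0.001,0.002,0.022,0,0,0],
  [-0.001,0.002,0.03,0,0,0],
  [-0.001,0.002,0.038,0,0,0],
  [-0.001,0.002,0.046,0,0,0],
  [-0.001,0.002,0.054,0,0,0],
  [-0.001,0.002,0.062,0,0,0],
  [-0.001,0.002,0.069,0,0,0],
  [-0.001,0.002,0.074,0,0,0],
])

```text
t: 7.45
eef_pos: [0.56, -0.0084, 0.0712]
orientation: [-1.572, -0.002, -0.258]
ft_force: [-3.0, -3.8, 5.7]
grip_width: 0.0468
```

```bash
python3 -c "
from go import *
rep(-.029,.011,.071)"
```

```text
chute TCP [-0.0294 -0.0023  0.0712] t 7.45 F [-3.  -3.8  5.7]
shift [0.0005 0.0002 0.0133] turn [0.04 0.16 0.1 ] q [-0.17  0.32  1.7  -0.    1.12  0.09]
```

Next I'll creep toward the stop and watch the force along the chute.

Request:
send_rows([
  [0,0,0.002,0,0,0],
  [0,0,0.004,0,0,0],
  [0,0,0.006,0,0,0],
  [0,0,0.008,0,0,0],
  [0,0,0.009,0,0,0],
  [0,0,0.01,0,0,0],
  [0,0,0.011,0,0,0],
  [0,0,0.012,0,0,0],
  [0,0,0.013,0,0,0],
  [0,0,0.013,0,0,0],
])

```text
t: 8.45
eef_pos: [0.5632, 0.0039, 0.0712]
orientation: [-1.571, -0.002, -0.258]
ft_force: [-2.8, -4.1, 7.4]
grip_width: 0.0468
```

```bash
python3 -c "
from go import *
rep(-.029,.011,.071)"
```

```text
chute TCP [-0.0295  0.0105  0.0712] t 8.45 F [-2.8 -4.1  7.4]
shift [0.0005 0.0002 0.0005] turn [0.03 0.14 0.1 ] q [-0.15  0.33  1.69 -0.    1.12  0.11]
```

Request:
send_rows([
  [0,0,0.001,0,0,0],
  [0,0,0.001,0,0,0],
  [0,0,0.002,0,0,0],
  [0,0,0.002,0,0,0],
  [0,0,0.003,0,0,0],
  [0,0,0.003,0,0,0],
  [0,0,0.004,0,0,0],
  [0,0,0.004,0,0,0],
  [0,0,0.004,0,0,0],
  [0,0,0.004,0,0,0],
])

```text
t: 9.45
eef_pos: [0.5633, 0.0047, 0.0713]
orientation: [-1.577, -0.001, -0.259]
ft_force: [-4.5, -12.3, 8.1]
grip_width: 0.0471
```

```bash
python3 -c "
from go import *
rep(-.029,.011,.071)
snap('side','near5.png',(260,120,400,240),5)"
```

```text
chute TCP [-0.0296  0.0113  0.0713] t 9.45 F [ -4.5 -12.3   8.1]
shift [ 0.0006  0.0003 -0.0003] turn [0.33 0.1  0.05] q [-0.14  0.33  1.69 -0.01  1.12  0.12]
```

View pics/near5.png

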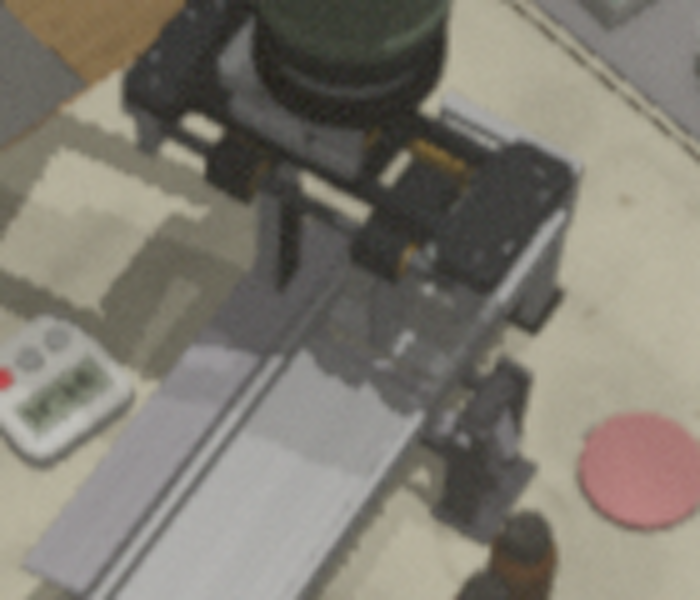

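The force along the chute jumped from 4 to 12 N at y = +11 mm, which is the predicted stop position, so the rack is against the end stop. I'll back off slightly and lift.

Request:
send_rows([
  [0,0,-0.002,0,0,0],
  [0,0,-0.004,0,0,0],
  [0,0,-0.006,0,0,0],
  [0,0,-0.006,0,0,0],
  [0,-0.006,-0.006,0,0,0],
  [0,-0.014,-0.006,0,0,0],
  [0,-0.022,-0.006,0,0,0],
  [0,-0.03,-0.006,0,0,0],
  [0,-0.038,-0.006,0,0,0],
  [0,-0.046,-0.006,0,0,0],
])

```text
t: 10.5
eef_pos: [0.5618, 0.0013, 0.117]
orientation: [-1.572, 0.0, -0.258]
ft_force: [0.5, -0.3, -1.1]
grip_width: 0.0469
```

Request:
send_rows([
  [0,-0.01,0,0,0,0],
  [0,-0.025,0,0,0,0],
  [0,-0.045,0,0,0,0],
  [0,-0.07,0,0,0,0],
  [0,-0.1,0,0,0,0],
  [0,-0.13,0,0,0,0],
  [0,-0.16,0,0,0,0],
  [0,-0.19,0,0,0,0],
  [0,-0.21,-0.01,0,0,0],
  [0,-0.22,-0.02,0,0,0],
])

```text
t: 11.5
eef_pos: [0.5573, -0.0177, 0.3396]
orientation: [-1.571, -0.004, -0.258]
ft_force: [-0.4, 0.2, -0.2]
grip_width: 0.047
```

Request:
send_rows([
  [-0.02,0,-0.01,0,0,0],
  [-0.04,0,-0.03,0,0,0],
  [-0.06,0,-0.06,0,0,0],
  [-0.08,0,-0.09,0,0,0],
  [-0.1,0,-0.12,0,0,0],
  [-0.11,0,-0.15,0,0,0],
  [-0.12,0,-0.18,0,0,0],
  [-0.12,0,-0.2,0,0,0],
  [-0.12,0,-0.2,0,0,0],
  [-0.12,0,-0.2,0,0,0],
])

```text
t: 12.5
eef_pos: [0.3892, -0.1799, 0.3359]
orientation: [-1.57, 0.001, -0.26]
ft_force: [-0.9, -0.1, 0.5]
grip_width: 0.0472
```

```bash
python3 -c "
from go import *
rep(-.029,.011,.071)
a=vision.camera('top')[140:260,240:400,::-1];b=vision.camera('side')[120:280,240:400,::-1]
f=lambda i:cv2.resize(i,(395,int(395*i.shape[0]/i.shape[1])),interpolation=cv2.INTER_CUBIC)
a,b=f(a),f(b);a=cv2.copyMakeBorder(a,0,b.shape[0]-a.shape[0],0,10,0);cv2.imwrite('pics/end.png',np.hstack([a,b]))"
```

```text
chute TCP [-0.1503 -0.2119  0.3359] t 12.5 F [-0.9 -0.1  0.5]
shift [0.1218 0.265  0.2226] turn [-0.06  0.04 -0.08] q [-0.64 -0.19  1.68  0.    1.66 -0.38]
```

View pics/end.png

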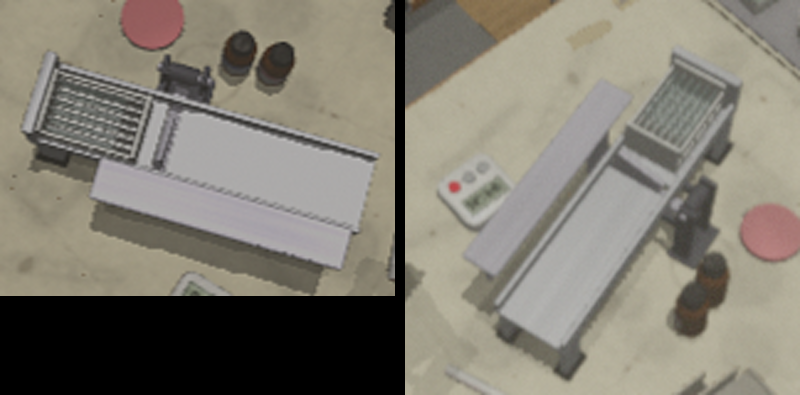

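The rack stands flat against the end stop at (45,100) in the top crop. The gate is up behind it at (165,135), the bar is back up, and the bystanders in view haven't moved. I'll hand the job in.

```bash
python3 -c "
from rig import manip
print(manip.finish_job())"
```

```text
the job is handed in; nothing more can be done
None
```

The rack is in the closed end of the chute against the end stop, and the gate has sprung up behind it. I handed the job in at about 12.6 s; `finish_job` gives no verdict.

- **What I did:** One fingertip pressed the bar to about 5 mm above the chute floor and held it there, up to 7.5 mm at most. The other finger pushed the rack over the sunken gate. I then backed off a few millimetres, lifted straight up and moved the hand clear.
- **Stop reached:** The push force rose from about 4 to 12 N with the hand at chute y = +11 mm, where the dimensions put the end stop.
- **Final pictures:** The rack stands flat against the stop, and the gate and bar are both back up. The bottles, dish and timer look unmoved. Only the end of the marker is in these crops, so I did not check all of it.
- **Disagreements:** The first pose fits were up to about 3 px off, and the chute and rack angles differed by 0.02 rad. I used a value in between, and the force and the pictures during the push agreed with it.

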